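Close up the label row and press the new label holder home

TASK

On the bottle shelf's front label channel, slide the blue label holder along until it is butted flush against the grey fixed one, so that room is made at the other end. Then take the orange label holder out of its stand and push it down behind the lip into that room, over the springy yellow catch, until it is fully home, without forcing it. Finish while still holding it pressed home (it springs up if let go), and leave the bottles and the tub of caps undisturbed.

Things in the scene. Friction and masses are not known exactly. Their poses are not given: they have to be found in the camera images.
- rack: Fixed aluminium bottle shelf, 240 deep, 340 wide, deck 78 mm above the table. Along its front (-x) runs a label channel open at the top: 9 mm wide, 204 long, floor 50 and lip top 78 mm above the table, then flared to a mouth about 25 mm wide at 85. Origin: on the table under the channel's middle; +y along the channel to the grey fixed holder (at y = 38 to 102 mm, shaped like the others), +x to the deck
- neighbour_edge (a point): Point on the channel floor at the edge of the fixed grey holder which the blue holder must touch (rack y = 38 mm); axes as the rack. A blue holder butted flush has its origin 32 mm from it along -y
- slot (a point): On the channel floor, 50 mm above the table, middle of the place for the orange holder (rack y = -64 mm); axes as the rack. The orange holder's origin lies here (y within 6 mm) when fully home. With blue butted, the room is 76 mm long for the 64 mm holder, rack y = -102 to -26 mm, from end stop to blue holder; before that it is too short
- catch (a joint): Yellow spring catch in the channel floor at rack y = -68 mm, 20 mm long along the channel, 6 mm wide, standing 8 mm proud. Value in m: 0 when up, about 0.008 when flush with the floor (holder fully home). Its spring pushes up with 5 N at 0 and 11 N at 0.008; there the channel floor is a hard stop
- blue_holder: Blue label holder, loose, standing upright in the label channel 15 to 30 mm short of the grey one, touching the channel floor: blade 64 mm wide (its y), 6 thick (its x), 60 tall, white card on both faces; on it, in the middle, a grip tab 30 wide, 12 thick, 32 tall (60 to 92 mm above the underside). 60 g, front and back alike. Origin: centre of its underside, z up
- orange_holder: Orange label holder, loose, standing upright in the stand: blade 64 mm wide (its y), 6 thick (its x), 60 tall, white card on both faces; on it, in the middle, a grip tab 30 wide, 12 thick, 32 tall (60 to 92 mm above the underside). 60 g, front and back alike. Origin: centre of its underside, z up
- stand: Fixed black stand on the table, 80 x 100 mm base 12 mm thick, with a pocket 8 mm wide (its x), 70 mm long (its y) and 20 mm deep above the base, rim 32 mm above the table; the orange holder stands in it on the base, 12 mm above the table. Left or right of the middle. Origin: on the table under the pocket's middle
- bottle_left: Bystander: black bottle with orange cap, 68 mm diameter, 140 mm tall, on the deck some 170 mm behind the channel. Origin: centre of its underside
- bottle_right: Bystander: the like bottle at the other end of the deck
- cap_tub: Bystander: grey open tub with orange caps, 90 x 110 x 45 mm, on the table on the side opposite to the stand. Origin: centre of its underside
There are look-alikes about, which are no part of the job. Several things have the shape of the orange_holder; the one meant has the colours described above.

How it is judged:
On the way, in this order (a step that is already met when the one before it is completed fails the run):
1. the blue holder stands in the channel butted against the grey one (y of blue_holder in the frame of neighbour_edge between -0.035 and -0.029 m and x of blue_holder in the frame of neighbour_edge between -0.004 and 0.004 m and z of blue_holder in the frame of neighbour_edge between -0.003 and 0.004 m and angle between blue_holder's own z axis and vertical below 0.14 rad), for 0.3 s.
2. the orange holder is behind the lip and pressed home on the catch (y of orange_holder in the frame of slot between -0.01 and 0.01 m and x of orange_holder in the frame of slot between -0.004 and 0.004 m and z of orange_holder in the frame of slot between -0.003 and 0.0022 m and angle between orange_holder's own z axis and vertical below 0.14 rad and value of joint catch above 0.0055 m), for 0.3 s.
At the end, for the whole second after the job is handed in: Blue holder upright in the channel, gap to the grey holder under 3 mm; orange holder upright behind the lip in its place, underside within 2.2 mm of the channel floor with the catch pressed in by at least 5.5 mm, still, and held there by the fingers (all of step 1 and all of step 2 and contact force between the fingers and orange_holder above 2 N and linear speed of orange_holder below 0.02 m/s); the arm keeps its last pose, push and grip.
It fails at once if the orange holder is forced into the shelf (over 100 N) (contact force between orange_holder and rack above 100 N).
It fails at once if bottle_left pushed away (over 15 mm) or tipped (distance of bottle_left from where it was at the start of the episode above 0.015 m or angle between bottle_left's own z axis and vertical above 0.3 rad).
It fails at once if bottle_right pushed away (over 15 mm) or tipped (distance of bottle_right from where it was at the start of the episode above 0.015 m or angle between bottle_right's own z axis and vertical above 0.3 rad).
It fails at once if cap_tub pushed away (over 15 mm) or tipped (distance of cap_tub from where it was at the start of the episode above 0.015 m or angle between cap_tub's own z axis and vertical above 0.3 rad).
It also fails if it takes over 48 s, if anything falls off the work surface, if the arm or the gripper's body presses on something with over 40 N, if the wrist force passes 120 N, or if a joint passes its speed limit or range.

ROBOT

A 6-joint arm with a two-finger parallel gripper is mounted at the origin on the work surface. World frame = base frame: x ahead of the robot, y to its left, z up, the work surface at z = 0. Lengths are in m, angles in rad, forces in N, time in s.
With the tool pointing down it reaches from about 0.3 to 0.875 m from the base axis. Payload 6.4 kg.
Tool frame: the origin (TCP) lies between the finger pads; the fingertips stand 25 mm ahead of it and the grasp point (between the pads) lies 6 mm ahead of it; z points along the fingers, y is the line along which they close (so a half turn about z gives the same grasp; the last joint's range is limited). The gripper opens to 85 mm and grips with 20 to 120 N. Pads are 22 mm wide; open, the fingers measure 114 mm over their backs; the gripper's body (76 mm by 85 mm) begins 54 mm behind the grasp point. The pads swing forward as they close: fully open they stand 13 mm farther back than shut.
Start: joints at [-1.437, 0.181, 1.607, -0, 1.354, -0.206], TCP at [0.192, -0.542, 0.256] pointing down, gripper open.
Joint ranges: [-2.99, 2.99], [-0.89, 2.07], [0.3, 2.58], [-1.14, 4.28], [0, 2.63], [-3.12, 3.12]. Speed limits (rad/s): [2.57, 2.57, 3.01, 3.14, 3.14, 3.14].

INTERFACE

Orientations are given as a unit quaternion [w, x, y, z].
In Python, from bench import ctrl gives the robot as it stands.
- The arm moves only by the tool servo_tool, never from a script. Its argument "series" is text: rows parted by semicolons, each of 7 numbers parted by spaces: the gripper command: -1 is fully open, 1 is shut, values between are in proportion, then the shift along the tool's x, y, z in m, then the turn, a rotation vector about the tool's x, y, z in degrees. A call has 1 to 12 rows; each row is the pose to reach, as a shift and turn from the pose commanded when the call began, along the tool's axes at that moment; what a row does not reach only later rows make up. A row lasts 1/12 s, in which the tool goes at most 41.7 mm and 7.16 degrees, less where a joint would pass 70% of its speed; a pose out of reach is approached as far as the arm can. A call with a gripper value outside its range is refused whole. The fingers move at their own pace and stop on an object; the grip force is fixed at half the most. Time passes only in rows, so rows that repeat a pose let the fingers close. It gives the time, the measured TCP pose, the force, the opening and the grip force at its end, in the units of the state.
- ctrl.get_obs(): the state, without advancing time (a new reading comes with each control period).
- ctrl.camera(name): name is "side" or "top"; returns a dict with "img" (420x560x3 uint8, red, green, blue), "z_map" (420x560 float32, m along the optical axis (not along the pixel's ray), 0 where there is no reading), "fovy" (degrees; the focal length in pixels is half the picture's height over the tangent of half this angle, whatever the lens; pixels are square), "cx", "cy" (the principal point, pixels), "k1" (the pictures are not rectified: a ray, as slopes to the right and down, at radius r is drawn at 1 + k1 r^2 times it, then the intrinsics apply), "extrinsics" (4x4, takes a point from camera to world coordinates). Camera axes: x right, y down, z forward; pixel columns grow to the right and rows downward; lengths in m; the calibration is good to about 2 mm. A picture is of the moment at which its call begins.
- ctrl.hand_in(): hands the job in; it is judged then, once.
The state is a dict: "time_s": time; "q": joint angles; "dq": joint speeds; "joint_efforts": joint torques, N m; "eef_pos": TCP position; "eef_rot": TCP orientation; "wrist_force": force on the tool from outside, world axes, zero at the start; "torque": the same for the moment, N m; "opening": opening from 0.0 (shut) to 1.0 (fully open); "grasp_force": force on a finger pad.
Only numpy, scipy, OpenCV 4.12 (cv2) and the standard library are available. Lean on these libraries where they do the work, as an engineer would, in place of code of your own. Each camera call takes 0.05 s, during which the arm holds its last target. There are 200 camera calls.

## Working session

There is one attempt and no reset: what is moved stays moved. The work goes in short steps, Python scripts to look and compute and a tool call to move; the robot and the scene stay as the last step left them, time stands still between calls to the robot, and variables do not carry over. Pictures are saved under pics/ and viewed, at most 10 in all, crops included, and the job is handed in when it is done.

Besides the shell and the picture viewer there is one more tool, called after "Emit:" in YAML: its name, and indented under it one key for each argument. servo_tool: Moves the arm, as the interface text tells. Its arguments: {"type":"object","properties":{"series":{"type":"string"}},"required":["series"]}

```bash
ls; mkdir -p pics
cat > h.py <<'E'
import numpy as np, cv2
from bench import ctrl
def rays(c,uv):
    uv=np.atleast_2d(np.array(uv,float)); f=210/np.tan(np.radians(c["fovy"])/2)
    d=(uv-[c["cx"],c["cy"]])/f; s=d.copy()
    for _ in range(20): s=d/(1+c["k1"]*(s**2).sum(1,keepdims=True))
    return np.c_[s,np.ones(len(s))]
def pts(c,uv):   # world points from depth
    uv=np.atleast_2d(uv).astype(int); z=c["z_map"][uv[:,1],uv[:,0]]
    E=np.array(c["extrinsics"]); return (rays(c,uv)*z[:,None])@E[:3,:3].T+E[:3,3]
def plane(c,uv,h):
    E=np.array(c["extrinsics"]); r=rays(c,uv)@E[:3,:3].T
    return E[:3,3]+r*((h-E[2,3])/r[:,2])[:,None]
E
cat > a.py <<'E'
from h import *
import pickle
o=ctrl.get_obs(); print({k:np.round(v,3) for k,v in o.items()})
for n in("top","side"):
    c=ctrl.camera(n); pickle.dump(c,open(n+".pkl","wb")); cv2.imwrite(f"pics/{n}0.png",cv2.cvtColor(c["img"],cv2.COLOR_RGB2BGR)); print(n,np.round(c["extrinsics"],3).tolist(),c["fovy"],c["k1"])
E
python3 a.py
```

```text
pics
{'time_s': np.float64(0.0), 'q': array([-1.437,  0.182,  1.608, -0.   ,  1.354, -0.206]), 'dq': array([ 0.   ,  0.   ,  0.   ,  0.001, -0.001, -0.   ]), 'joint_efforts': array([-2.0000e-03, -4.4487e+01, -3.5135e+01, -0.0000e+00,  9.0000e-03,
       -0.0000e+00]), 'eef_pos': array([ 0.192, -0.542,  0.255]), 'eef_rot': array([-0.001,  0.986,  0.169,  0.   ]), 'wrist_force': array([-0.877, -0.119,  0.368]), 'torque': array([ 0.021,  0.014, -0.014]), 'grasp_force': np.float64(0.0), 'opening': np.float64(0.999)}
top [[0.021, -0.998, 0.054, 0.547], [-1.0, -0.021, -0.002, -0.008], [0.003, -0.054, -0.999, 0.913], [0.0, 0.0, 0.0, 1.0]] 55.56177772110333 -0.004933835352462545
side [[-0.77, -0.333, 0.544, 0.064], [-0.638, 0.389, -0.665, 0.644], [0.01, -0.859, -0.512, 0.581], [0.0, 0.0, 0.0, 1.0]] 51.16186237495346 -0.0036602985625275976
```

View pics/top0.png

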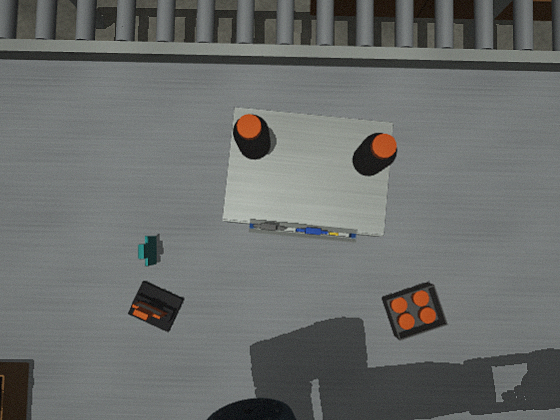

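View pics/side0.png

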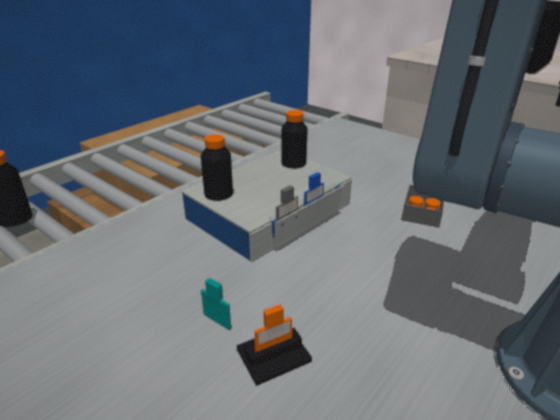

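The top view shows the stand with the orange holder at (155,306), a teal look-alike at (150,250), grey at (268,226), blue at (313,231) and the yellow catch at (340,234). In the side view, orange is at (274,328), teal at (215,303), grey at (288,201) and blue at (315,188). The orange holder in the black stand fits the description; the teal one has the wrong colour. I'll confirm it in a crop and measure.

```bash
cat > b.py <<'E'
from h import *
import pickle
T,S=[pickle.load(open(n+".pkl","rb")) for n in("top","side")]
a=cv2.resize(T["img"][205:335,115:375],None,fx=3,fy=3,interpolation=cv2.INTER_CUBIC)
b=cv2.resize(S["img"][160:390,190:360],None,fx=1.7,fy=1.7)[:390]
b=cv2.resize(S["img"][280:390,200:330],None,fx=3,fy=3,interpolation=cv2.INTER_CUBIC)[:, :390]
b2=cv2.resize(S["img"][160:255,230:360],None,fx=3,fy=3,interpolation=cv2.INTER_CUBIC)
out=np.zeros((600,780,3),np.uint8); out[:270]=a[:270]; out[270:600,:390]=b[:330,:390]; out[270:555,390:780]=b2
cv2.imwrite("pics/crop.png",cv2.cvtColor(out,cv2.COLOR_RGB2BGR))
# rack deck from depth
vv,uu=np.mgrid[0:420,0:560]; uv=np.c_[uu.ravel(),vv.ravel()]
for n,c in(("top",T),("side",S)):
    P=pts(c,uv); ok=c["z_map"].ravel()>0; hsv=cv2.cvtColor(c["img"],cv2.COLOR_RGB2HSV).reshape(-1,3)
    deck=ok&(abs(P[:,2]-.078)<.004)&(P[:,0]>.3)&(P[:,0]<.9)&(abs(P[:,1])<.35)
    r=cv2.minAreaRect((P[deck,:2]*1000).astype(np.float32)); print(n,"deck",r,np.median(P[deck,2]))
    for nm,m in dict(blue=(hsv[:,0]>105)&(hsv[:,0]<130)&(hsv[:,1]>150),orange=(hsv[:,0]>5)&(hsv[:,0]<18)&(hsv[:,1]>180),yellow=(hsv[:,0]>20)&(hsv[:,0]<35)&(hsv[:,1]>120)).items():
        k,_,st,cen=cv2.connectedComponentsWithStats(m.reshape(420,560).astype(np.uint8))
        for i in range(1,k):
            if st[i,4]<8: continue
            q=P[(_.ravel()==i)&ok]
            if len(q)==0 or q[:,0].max()>.8: continue
            t=q[q[:,2]>q[:,2].max()-.006]
            print(n,nm,st[i].tolist(),cen[i].round(1),"zrange",q[:,2].min().round(3),q[:,2].max().round(3),"mean",q.mean(0).round(4),"top",t.mean(0).round(4),len(t))
E
python3 b.py
```

```text
top deck ((583.5128173828125, 33.82525634765625), (506.3304138183594, 458.76861572265625), 85.5623550415039) 0.07808977228077141
top blue [250, 224, 3, 4, 12] [251.  225.5] zrange 0.075 0.079 mean [0.5666 0.0612 0.0769] top [0.5666 0.0612 0.0769] 12
top blue [296, 228, 32, 7, 123] [311.9 230.6] zrange 0.053 0.145 mean [ 0.5577 -0.0628  0.1317] top [ 0.5576 -0.0642  0.1423] 83
top blue [351, 234, 5, 4, 14] [352.6 235.1] zrange 0.075 0.08 mean [ 0.551  -0.1522  0.0776] top [ 0.551  -0.1522  0.0776] 14
top orange [371, 134, 25, 24, 467] [383.6 145.5] zrange 0.184 0.221 mean [ 0.7095 -0.181   0.2173] top [ 0.7092 -0.1814  0.2179] 447
top orange [412, 291, 17, 16, 201] [420.3 298.1] zrange 0.011 0.047 mean [ 0.4147 -0.3137  0.0218] top [ 0.4313 -0.2958  0.0468] 1
top orange [390, 298, 24, 32, 402] [402.3 313.2] zrange 0.002 0.045 mean [ 0.3807 -0.2739  0.0218] top [ 0.4162 -0.2544  0.0445] 2
top orange [132, 304, 17, 17, 117] [139.4 312.9] zrange 0.013 0.108 mean [0.3846 0.2809 0.0965] top [0.3828 0.2753 0.1045] 84
top orange [419, 307, 16, 17, 207] [427. 315.] zrange 0.0 0.026 mean [ 0.3
[... 525 characters left out ...]
65  0.1255] top [ 0.5574 -0.0602  0.1406] 41
side orange [287, 111, 16, 12, 166] [294.3 116.2] zrange 0.199 0.219 mean [ 0.7051 -0.1718  0.2125] top [ 0.7084 -0.1756  0.2169] 93
side orange [205, 135, 19, 15, 237] [214.3 141.7] zrange 0.197 0.219 mean [0.7335 0.0665 0.2128] top [0.7372 0.0638 0.2169] 143
side orange [410, 196, 13, 10, 113] [415.9 200.5] zrange 0.013 0.025 mean [ 0.4161 -0.3113  0.0199] top [ 0.4164 -0.3114  0.0214] 82
side orange [426, 199, 14, 10, 121] [432.2 203.4] zrange 0.012 0.024 mean [ 0.3783 -0.3243  0.02  ] top [ 0.3791 -0.3259  0.0212] 96
side orange [254, 305, 38, 47, 632] [272.1 327. ] zrange -0.001 0.106 mean [0.3836 0.2814 0.07  ] top [0.384  0.2795 0.1031] 125
```

View pics/crop.png

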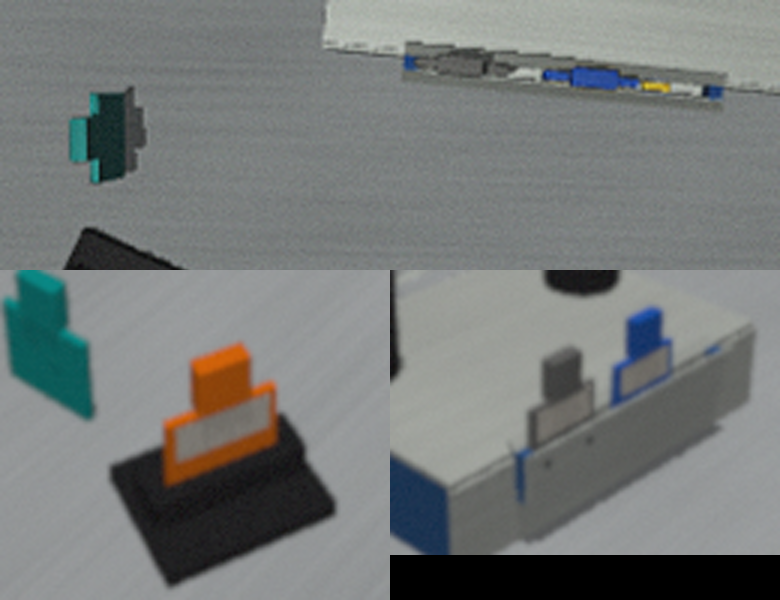

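The crop confirms the orange holder (white card, black stand). I'll compute orientations and the first move.

```bash
cat >> h.py <<'E'
from scipy.spatial.transform import Rotation as R
def go(p,yaw):  # yaw deg of the closing axis (tool y) in world, tool down -> tool-frame shift, rotvec
    o=ctrl.get_obs(); q=o["eef_rot"]; R0=R.from_quat([*q[1:],q[0]])
    best=None
    for k in(0,180):
        a=np.radians(yaw+k); y=np.array([np.cos(a),np.sin(a),0]); z=np.array([0,0,-1.]); M=np.c_[np.cross(y,z),y,z]
        rv=np.degrees((R0.inv()*R.from_matrix(M)).as_rotvec())
        if best is None or np.linalg.norm(rv)<np.linalg.norm(best): best=rv
    print("t",o["time_s"],"pos",o["eef_pos"].round(4),"F",o["wrist_force"].round(1),"open",round(float(o["opening"]),3),"q6",o["q"][5].round(2))
    print("shift",R0.inv().apply(np.array(p)-o["eef_pos"]).round(4),"rot",best.round(2))
E
cat > c.py <<'E'
from h import *
import pickle
T,S=[pickle.load(open(n+".pkl","rb")) for n in("top","side")]
A=np.array([.5666,.0612]);B=np.array([.551,-.1522]);mid=(A+B)/2;yd=(A-B)/np.linalg.norm(A-B);print("mid",mid,"yaw",np.degrees(np.arctan2(-yd[0],yd[1])))
vv,uu=np.mgrid[0:420,0:560]; uv=np.c_[uu.ravel(),vv.ravel()]
for n,c in(("top",T),("side",S)):
    P=pts(c,uv); hsv=cv2.cvtColor(c["img"],cv2.COLOR_RGB2HSV).reshape(-1,3)
    near=(np.hypot(P[:,0]-.384,P[:,1]-.27)<.09)
    org=near&(hsv[:,0]>5)&(hsv[:,0]<18)&(hsv[:,1]>150)&(P[:,2]>.03)
    t=org&(P[:,2]>.098); q=(plane(c,uv[t],.104)[:,:2]*1000).astype(np.float32); print(n,"tabtop",cv2.minAreaRect(q))
    # vertical faces: line of all holder points in plan
    h=near&(P[:,2]>.04)&(P[:,2]<.07)&((hsv[:,0]<18)|(hsv[:,2]>110)); 
    if h.sum()>10: q=P[org,:2]; w=cv2.fitLine(q.astype(np.float32),cv2.DIST_HUBER,0,.001,.001).ravel(); print(n,"line",w,np.degrees(np.arctan2(w[1],w[0])),len(q))
    st=near&(hsv[:,2]<75)&(P[:,2]>.006)&(P[:,2]<.016)
    print(n,"base",cv2.minAreaRect((P[st,:2]*1000).astype(np.float32)),st.sum())
    bl=(hsv[:,0]>105)&(hsv[:,0]<130)&(hsv[:,1]>150)&(P[:,2]>.138)&(abs(P[:,0]-.557)<.03)
    print(n,"blue top",cv2.minAreaRect((plane(c,uv[bl],.142)[:,:2]*1000).astype(np.float32)))
go([.558,-.0625,.2],-4.2)
E
python3 c.py
```

```text
mid [ 0.5588 -0.0455] yaw -4.181007907063499
top tabtop ((382.8846435546875, 275.9794921875), (29.743803024291992, 13.237642288208008), 65.1208267211914)
top line [0.37704527 0.92619485 0.38118595 0.26645514] 67.84922 243
top base ((383.1876525878906, 275.9808044433594), (100.45555114746094, 79.9383544921875), 66.9786605834961) 846
top blue top ((557.4334106445312, -64.22633361816406), (27.87297821044922, 10.963640213012695), 85.48956298828125)
side tabtop ((382.8442687988281, 280.3324279785156), (30.89678382873535, 16.47578239440918), 65.3522720336914)
side line [0.392168   0.9198936  0.38379544 0.28133282] 66.91053 718
side base ((384.2391357421875, 278.87506103515625), (98.82737731933594, 78.61922454833984), 66.68891143798828) 1264
side blue top ((556.90478515625, -58.61478805541992), (30.627418518066406, 10.947663307189941), 86.07500457763672)
t 0.1 pos [ 0.1916 -0.5417  0.2555] F [ 0.   0.3 -0.5] open 1.0 q6 -0.21
shift [ 0.5051 -0.3296  0.0561] rot [ -0.07  -0.07 -66.33]
```

Emit:
servo_tool:
  series: "-1 0.505 -0.33 0.03 0 0 -66.3;-1 0.505 -0.33 0.03 0 0 -66.3;-1 0.505 -0.33 0.03 0 0 -66.3;-1 0.505 -0.33 0.03 0 0 -66.3;-1 0.505 -0.33 0.03 0 0 -66.3;-1 0.505 -0.33 0.03 0 0 -66.3;-1 0.505 -0.33 0.03 0 0 -66.3;-1 0.505 -0.33 0.03 0 0 -66.3;-1 0.505 -0.33 0.03 0 0 -66.3;-1 0.505 -0.33 0.03 0 0 -66.3;-1 0.505 -0.33 0.03 0 0 -66.3;-1 0.505 -0.33 0.03 0 0 -66.3"

```text
time_s: 1.1
eef_pos: [0.4955, -0.1432, 0.2312]
eef_rot: [-0.0, 0.733, 0.681, -0.0]
wrist_force: [0.4, -0.6, -0.1]
opening: 0.998
grasp_force: 0.0
```

```bash
python3 -c "
from h import *
go([.5575,-.062,.2],-4.2)"
```

```text
t 1.1 pos [ 0.4955 -0.1432  0.2312] F [ 0.4 -0.6 -0.1] open 0.998 q6 -0.44
shift [0.0855 0.0559 0.0312] rot [-0.01 -0.   -0.02]
```

Emit:
servo_tool:
  series: "0 0.0855 0.056 0.031 0 0 0;0 0.0855 0.056 0.031 0 0 0;0 0.0855 0.056 0.031 0 0 0;0 0.0855 0.056 0.031 0 0 0;0 0.0855 0.056 0.031 0 0 0;0 0.0855 0.056 0.031 0 0 0;0 0.0855 0.056 0.031 0 0 0"

```text
time_s: 1.68
eef_pos: [0.5566, -0.0652, 0.2008]
eef_rot: [0.0, 0.733, 0.68, -0.0]
wrist_force: [-0.3, -0.6, 1.3]
opening: 0.496
grasp_force: 0.0
```

```bash
python3 -c "
from h import *
go([.5575,-.062,.132],-4.2)
c=ctrl.camera('side'); cv2.imwrite('pics/s1.png',cv2.resize(cv2.cvtColor(c['img'],4)[60:270,180:460],None,fx=2.5,fy=2.5))"
```

```text
t 1.6833 pos [ 0.5566 -0.0652  0.2008] F [-0.3 -0.6  1.3] open 0.496 q6 -0.25
shift [0.0033 0.0007 0.0688] rot [ 0.02  0.03 -0.1 ]
```

View pics/s1.png

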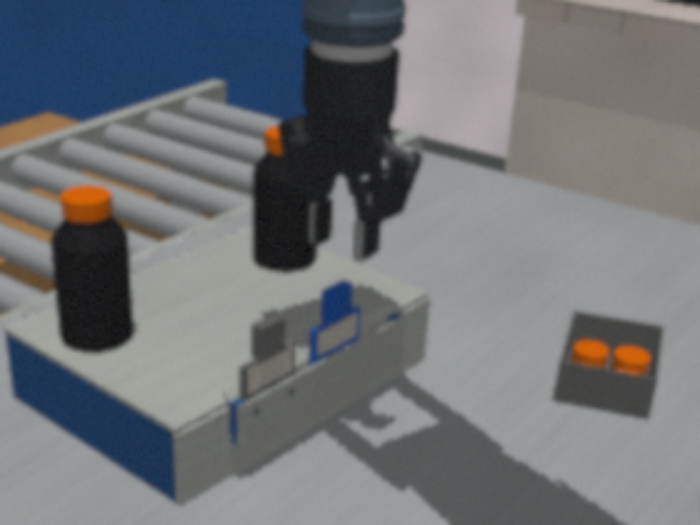

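The picture shows the fingers straddling above the blue tab (crop (335,300)). Going down and closing.

Emit:
servo_tool:
  series: "0 0 0 0.03 0 0 0;0 0 0 0.06 0 0 0;0 0 0 0.068 0 0 0;0 0 0 0.068 0 0 0;0 0 0 0.068 0 0 0;1 0 0 0.068 0 0 0;1 0 0 0.068 0 0 0;1 0 0 0.068 0 0 0;1 0 0 0.068 0 0 0;1 0 0 0.068 0 0 0;1 0 0 0.068 0 0 0;1 0 0 0.068 0 0 0"

```text
time_s: 2.73
eef_pos: [0.5583, -0.0646, 0.1344]
eef_rot: [0.002, 0.733, 0.681, 0.001]
wrist_force: [0.4, 0.1, 7.2]
opening: 0.13
grasp_force: 59.4
```

```bash
python3 -c "
from h import *
go([.5575+.0017,-.062+.0229,.132],-4.2);print(ctrl.get_obs()['grasp_force'])"
```

```text
t 2.7333 pos [ 0.5583 -0.0646  0.1344] F [0.4 0.1 7.2] open 0.13 q6 -0.25
shift [ 0.0255 -0.001   0.0024] rot [ 0.21  0.06 -0.02]
59.411274790763855
```

Emit:
servo_tool:
  series: "1 0.003 0 -0.0015 0 0 0;1 0.006 0 -0.0015 0 0 0;1 0.009 0 -0.0015 0 0 0;1 0.012 0 -0.0015 0 0 0;1 0.015 0 -0.0015 0 0 0;1 0.018 0 -0.0015 0 0 0;1 0.018 0 -0.0015 0 0 0;1 0.018 0 -0.0015 0 0 0"

```text
time_s: 3.4
eef_pos: [0.5587, -0.0458, 0.1344]
eef_rot: [0.0, 0.733, 0.681, 0.001]
wrist_force: [2.1, -0.8, 5.5]
opening: 0.129
grasp_force: 59.2
```

Emit:
servo_tool:
  series: "1 0.002 0 0 0 0 0;1 0.003 0 0 0 0 0;1 0.004 0 0 0 0 0;1 0.004 0 0 0 0 0;1 0.004 0 0 0 0 0"

```text
time_s: 3.82
eef_pos: [0.559, -0.0425, 0.1344]
eef_rot: [0.001, 0.733, 0.68, 0.0]
wrist_force: [0.7, -2.6, 5.5]
opening: 0.132
grasp_force: 59.4
```

Emit:
servo_tool:
  series: "1 0.001 0 0 0 0 0;1 0.002 0 0 0 0 0;1 0.003 0 0 0 0 0;1 0.003 0 0 0 0 0;1 0.003 0 0 0 0 0"

```text
time_s: 4.23
eef_pos: [0.5592, -0.041, 0.1345]
eef_rot: [0.001, 0.733, 0.68, -0.001]
wrist_force: [1.3, -8.5, 5.3]
opening: 0.129
grasp_force: 59.3
```

Emit:
servo_tool:
  series: "1 0.001 0 0 0 0 0;1 0.002 0 0 0 0 0;1 0.002 0 0 0 0 0;1 0.002 0 0 0 0 0"

```text
time_s: 4.57
eef_pos: [0.5592, -0.0407, 0.1347]
eef_rot: [0.002, 0.733, 0.68, -0.002]
wrist_force: [-0.6, -15.1, 5.8]
opening: 0.13
grasp_force: 59.3
```

```bash
cat > d.py <<'E'
from h import *
c=ctrl.camera('side'); P=pts(c,np.c_[np.tile(np.arange(560),420),np.repeat(np.arange(420),560)]); 
cv2.imwrite('pics/s2.png',cv2.resize(cv2.cvtColor(c['img'],4)[120:250,200:380],None,fx=4,fy=4,interpolation=2))
go([.5575,-.062,.2],-4.2)
E
python3 d.py
```

```text
t 4.6167 pos [ 0.5592 -0.0407  0.1346] F [ -1.4 -15.3   6.2] open 0.129 q6 -0.2
shift [-0.0217 -0.0001 -0.0652] rot [ 0.06  0.33 -0.05]
```

View pics/s2.png

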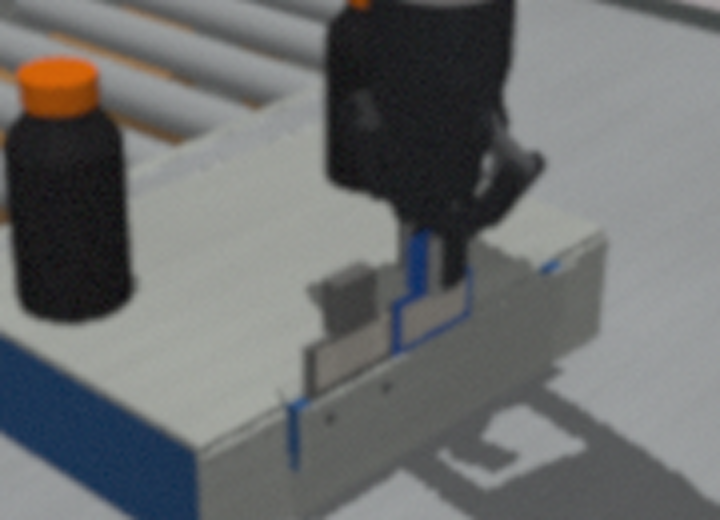

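Blue is butted against grey (crop (393,325)). Relax, release, rise.

Emit:
servo_tool:
  series: "1 -0.002 0 0 0 0 0;1 -0.004 0 0 0 0 0;1 -0.004 0 0 0 0 0;0 -0.004 0 0 0 0 0;0 -0.004 0 0 0 0 0;0 -0.004 0 0 0 0 0;0 -0.004 0 0 0 0 0;0 -0.004 0 -0.03 0 0 0;0 -0.004 0 -0.06 0 0 0;0 -0.004 0 -0.1 0 0 0;0 -0.004 0 -0.1 0 0 0"

```text
time_s: 5.53
eef_pos: [0.5622, -0.0419, 0.2418]
eef_rot: [0.005, 0.733, 0.681, 0.003]
wrist_force: [0.7, -0.7, 1.8]
opening: 0.502
grasp_force: 0.0
```

```bash
python3 -c "
from h import *
go([.383,.278,.2],-23.1)
print(ctrl.get_obs()['q'].round(2))"
```

```text
t 5.5333 pos [ 0.5622 -0.0419  0.2418] F [ 0.7 -0.7  1.8] open 0.502 q6 -0.21
shift [ 0.306  -0.2026  0.0388] rot [ 0.67  0.02 18.9 ]
[-0.28  0.16  1.66  0.    1.31 -0.21]
```

Emit:
servo_tool:
  series: "0 0.306 -0.203 0.035 0 0 18.9;0 0.306 -0.203 0.035 0 0 18.9;0 0.306 -0.203 0.035 0 0 18.9;0 0.306 -0.203 0.035 0 0 18.9;0 0.306 -0.203 0.035 0 0 18.9;0 0.306 -0.203 0.035 0 0 18.9;0 0.306 -0.203 0.035 0 0 18.9;0 0.306 -0.203 0.035 0 0 18.9;0 0.306 -0.203 0.035 0 0 18.9;0 0.306 -0.203 0.035 0 0 18.9;0 0.306 -0.203 0.035 0 0 18.9;0 0.306 -0.203 0.035 0 0 18.9"

```text
time_s: 6.53
eef_pos: [0.3786, 0.279, 0.1988]
eef_rot: [0.0, 0.834, 0.552, -0.0]
wrist_force: [0.3, -0.8, -0.5]
opening: 0.497
grasp_force: 0.0
```

```bash
cat > e.py <<'E'
from h import *
go([.383,.278,.095],-23.1)
c=ctrl.camera('side'); cv2.imwrite('pics/s3.png',cv2.resize(cv2.cvtColor(c['img'],4)[130:400,150:430],None,fx=2,fy=2,interpolation=2))
c=ctrl.camera('top'); P=pts(c,np.c_[np.tile(np.arange(560),420),np.repeat(np.arange(420),560)]); hsv=cv2.cvtColor(c["img"],cv2.COLOR_RGB2HSV).reshape(-1,3)
for n,c in (('top',c),('side',ctrl.camera('side'))):
    uv=np.c_[np.tile(np.arange(560),420),np.repeat(np.arange(420),560)];P=pts(c,uv); hsv=cv2.cvtColor(c["img"],cv2.COLOR_RGB2HSV).reshape(-1,3)
    bl=(hsv[:,0]>105)&(hsv[:,0]<130)&(hsv[:,1]>150)&(P[:,2]>.138)&(P[:,2]<.15)&(abs(P[:,0]-.557)<.03)
    print(n,cv2.minAreaRect((plane(c,uv[bl],.142)[:,:2]*1000).astype(np.float32)))
E
python3 e.py
```

```text
t 6.5333 pos [0.3786 0.279  0.1988] F [ 0.3 -0.8 -0.5] open 0.497 q6 0.78
shift [0.0008 0.0045 0.1038] rot [0.   0.02 0.04]
top ((558.2975463867188, -40.926883697509766), (27.959623336791992, 10.88606071472168), 84.85943603515625)
side ((555.5498657226562, -35.735023498535156), (28.097198486328125, 13.702703475952148), 86.01634979248047)
```

View pics/s3.png

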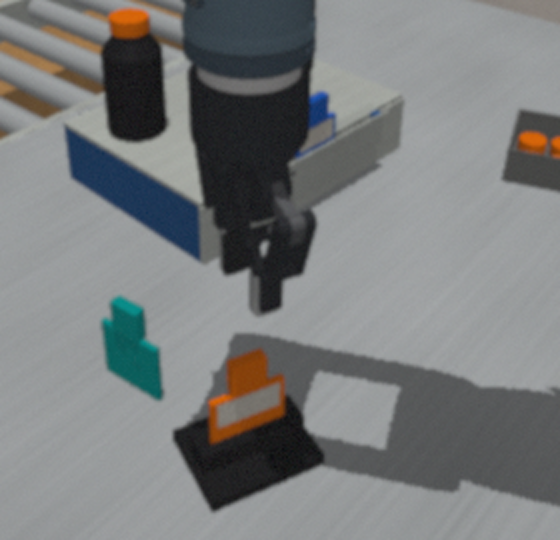

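The gripper is above the orange tab (crop (248,370)). Descend with a small correction, then check before closing.

Emit:
servo_tool:
  series: "0 0.001 0.003 0.03 0 0 0;0 0.001 0.003 0.06 0 0 0;0 0.001 0.003 0.09 0 0 0;0 0.001 0.003 0.104 0 0 0;0 0.001 0.003 0.104 0 0 0;0 0.001 0.003 0.104 0 0 0;0 0.001 0.003 0.104 0 0 0"

```text
time_s: 7.27
eef_pos: [0.3833, 0.2785, 0.0962]
eef_rot: [0.0, 0.835, 0.55, 0.001]
wrist_force: [-0.0, 0.2, -0.3]
opening: 0.499
grasp_force: 0.0
```

```bash
python3 -c "
from h import *
go([.383,.278,.095],-23.1)"
```

```text
t 7.2667 pos [0.3833 0.2785 0.0962] F [-0.   0.2 -0.3] open 0.499 q6 0.78
shift [-0.0006 -0.      0.0012] rot [ 0.08 -0.08 -0.11]
```

Emit:
servo_tool:
  series: "1 0 0 0 0 0 0;1 0 0 0 0 0 0;1 0 0 0 0 0 0;1 0 0 0 0 0 0;1 0 0 0 0 0 0;1 0 0 0 0 0 0;1 0 0 0 0 0 0"

```text
time_s: 7.85
eef_pos: [0.3836, 0.2789, 0.0964]
eef_rot: [0.001, 0.834, 0.551, 0.002]
wrist_force: [2.3, -2.8, 6.6]
opening: 0.13
grasp_force: 59.3
```

Emit:
servo_tool:
  series: "1 0 0 -0.01 0 0 0;1 0 0 -0.02 0 0 0;1 0 0 -0.03 0 0 0;1 0 0 -0.06 0 0 0;1 0 0 -0.09 0 0 0;1 0 0 -0.12 0 0 0;1 0 0 -0.125 0 0 0;1 0 0 -0.125 0 0 0"

```text
time_s: 8.52
eef_pos: [0.3827, 0.2795, 0.2224]
eef_rot: [0.0, 0.834, 0.551, 0.002]
wrist_force: [0.3, 0.0, -1.1]
opening: 0.131
grasp_force: 59.3
```

```bash
python3 -c "
from h import *
go([.5541,-.1093,.21],-4.2);print(ctrl.get_obs()['grasp_force'])"
```

```text
t 8.5167 pos [0.3827 0.2795 0.2224] F [ 0.3  0.  -1.1] open 0.131 q6 0.78
shift [-0.2903  0.3103  0.0121] rot [  0.17  -0.18 -18.92]
59.33224618434906
```

Emit:
servo_tool:
  series: "1 0 0 -0.025 0 0 0;1 -0.29 0.31 -0.025 0 0 -18.9;1 -0.29 0.31 -0.025 0 0 -18.9;1 -0.29 0.31 -0.025 0 0 -18.9;1 -0.29 0.31 -0.025 0 0 -18.9;1 -0.29 0.31 -0.025 0 0 -18.9;1 -0.29 0.31 -0.025 0 0 -18.9;1 -0.29 0.31 -0.025 0 0 -18.9;1 -0.29 0.31 -0.025 0 0 -18.9;1 -0.29 0.31 -0.025 0 0 -18.9;1 -0.29 0.31 -0.025 0 0 -18.9;1 -0.29 0.31 -0.025 0 0 -18.9"

```text
time_s: 9.52
eef_pos: [0.5529, -0.1129, 0.2426]
eef_rot: [-0.001, 0.733, 0.68, -0.001]
wrist_force: [-0.2, -0.5, -0.1]
opening: 0.129
grasp_force: 59.2
```

Emit:
servo_tool:
  series: "1 0 0 0 0 0 0;1 0 0 0 0 0 0;1 0 0 0 0 0 0;1 0 0 0 0 0 0"

```text
time_s: 9.85
eef_pos: [0.5522, -0.1082, 0.2439]
eef_rot: [-0.001, 0.732, 0.681, -0.0]
wrist_force: [-0.2, 0.1, -0.2]
opening: 0.132
grasp_force: 59.1
```

```bash
python3 -c "
from h import *
go([.5541,-.1093,.18],-4.2);print(ctrl.get_obs()['grasp_force'])"
```

```text
t 9.85 pos [ 0.5522 -0.1082  0.2439] F [-0.2  0.1 -0.2] open 0.132 q6 -0.33
shift [-0.001   0.0022  0.0639] rot [-0.12 -0.07  0.04]
59.145360589027405
```

Emit:
servo_tool:
  series: "1 -0.001 0.002 0.03 0 0 0;1 -0.001 0.002 0.05 0 0 0;1 -0.001 0.002 0.064 0 0 0;1 -0.001 0.002 0.064 0 0 0;1 -0.001 0.002 0.064 0 0 0;1 -0.001 0.002 0.064 0 0 0"

```text
time_s: 10.35
eef_pos: [0.5555, -0.1103, 0.1821]
eef_rot: [0.001, 0.732, 0.681, 0.0]
wrist_force: [-0.1, -0.1, -0.0]
opening: 0.129
grasp_force: 59.3
```

```bash
cat > f.py <<'E'
from h import *
go([.5542,-.110,.15],-4.2)
c=ctrl.camera('side'); cv2.imwrite('pics/s4.png',cv2.resize(cv2.cvtColor(c['img'],4)[140:260,240:390],None,fx=5,fy=5,interpolation=2))
uv=np.c_[np.tile(np.arange(560),420),np.repeat(np.arange(420),560)];P=pts(c,uv); hsv=cv2.cvtColor(c["img"],cv2.COLOR_RGB2HSV).reshape(-1,3)
yd=np.array([.0729,.9973]);xd=np.array([.9973,-.0729]);mid=[.5588,-.0455]
near=(abs((P[:,:2]-mid)@xd)<.025)&(abs((P[:,:2]-mid)@yd)<.13)
for n,m in dict(orange=(hsv[:,0]>5)&(hsv[:,0]<18)&(hsv[:,1]>170),blue=(hsv[:,0]>105)&(hsv[:,0]<130)&(hsv[:,1]>150)).items():
    q=P[near&m&(P[:,2]>.088)]; r=np.c_[(q[:,:2]-mid)@xd,(q[:,:2]-mid)@yd,q[:,2]]*1000
    print(n,len(r),"p2,50,98",np.percentile(r,[2,50,98],axis=0).round(1).tolist())
    b=(r[:,2]<(150 if n=="orange" else 106)); print("  blade y",np.percentile(r[b],[1,99],axis=0).round(1).tolist())
E
python3 f.py
```

```text
t 10.35 pos [ 0.5555 -0.1103  0.1821] F [-0.1 -0.1 -0. ] open 0.129 q6 -0.33
shift [ 0.0002 -0.0013  0.0321] rot [0.08 0.02 0.04]
orange 237 p2,50,98 [[-3.0, -90.7, 102.4], [0.6, -52.1, 120.0], [5.9, -32.8, 189.2]]
  blade y [[-1.2, -92.5, 101.6], [3.2, -32.1, 143.5]]
blue 160 p2,50,98 [[-5.8, -7.9, 109.9], [-3.5, 11.2, 129.9], [4.8, 23.6, 142.7]]Traceback (most recent call last):
  File "f.py", line 10, in <module>
    b=(r[:,2]<(150 if n=="orange" else 106)); print("  blade y",np.percentile(r[b],[1,99],axis=0).round(1).tolist())
                                                                ~~~~~~~~~~~~~^^^^^^^^^^^^^^^^^^^^
    return _quantile_unchecked(
        a, q, axis, out, overwrite_input, method, keepdims, weights)
    return _ureduce(a,
                    func=_quantile_ureduce_func,
    ...<5 lines>...
                    overwrite_input=overwrite_input,
                    method=method)
    r = func(a, **kwargs)
    result = _quantile(arr,
                       quantiles=q,
    ...<2 lines>...
                       out=out,
                       weights=wgt)
    slices_having_nans = np.isnan(arr[-1, ...])
                                  ~~~^^^^^^^^^
IndexError: index -1 is out of bounds for axis 0 with size 0
```

View pics/s4.png

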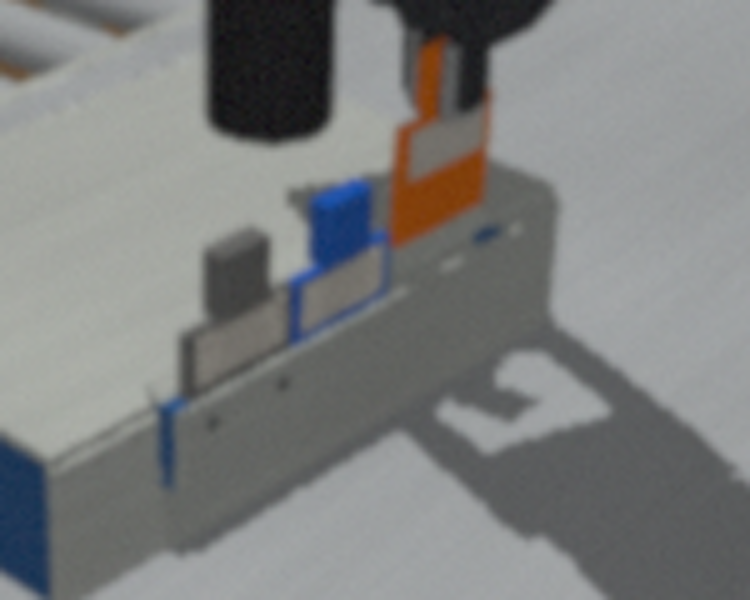

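Blue is seen at bias-corrected y=6 and orange at y≈-64, with its blade over the channel at crop (440,200), about 1.3 mm too far in x. Correct that and descend slowly.

Emit:
servo_tool:
  series: "1 0 -0.0013 0 0 0 0;1 0 -0.0013 0.004 0 0 0;1 0 -0.0013 0.008 0 0 0;1 0 -0.0013 0.012 0 0 0;1 0 -0.0013 0.016 0 0 0;1 0 -0.0013 0.02 0 0 0;1 0 -0.0013 0.02 0 0 0;1 0 -0.0013 0.02 0 0 0"

```text
time_s: 11.07
eef_pos: [0.5535, -0.1108, 0.1605]
eef_rot: [-0.0, 0.733, 0.68, -0.0]
wrist_force: [-0.7, -0.2, -0.7]
opening: 0.129
grasp_force: 59.3
```

Emit:
servo_tool:
  series: "1 0 0 0.003 0 0 0;1 0 0 0.006 0 0 0;1 0 0 0.009 0 0 0;1 0 0 0.012 0 0 0;1 0 0 0.012 0 0 0;1 0 0 0.012 0 0 0"

```text
time_s: 11.57
eef_pos: [0.5535, -0.1108, 0.1487]
eef_rot: [-0.0, 0.733, 0.681, -0.0]
wrist_force: [-0.7, 0.4, -0.5]
opening: 0.133
grasp_force: 59.3
```

Emit:
servo_tool:
  series: "1 0 0 0.002 0 0 0;1 0 0 0.004 0 0 0;1 0 0 0.006 0 0 0;1 0 0 0.008 0 0 0;1 0 0 0.01 0 0 0;1 0 0 0.01 0 0 0"

```text
time_s: 12.07
eef_pos: [0.5538, -0.1108, 0.1393]
eef_rot: [0.0, 0.733, 0.681, 0.0]
wrist_force: [-2.7, 0.9, 6.7]
opening: 0.138
grasp_force: 60.4
```

Emit:
servo_tool:
  series: "1 0 0 0.002 0 0 0;1 0 0 0.004 0 0 0;1 0 0 0.006 0 0 0;1 0 0 0.006 0 0 0;1 0 0 0.006 0 0 0"

```text
time_s: 12.48
eef_pos: [0.5543, -0.1109, 0.1345]
eef_rot: [0.001, 0.733, 0.681, 0.0]
wrist_force: [-3.2, 2.0, 10.0]
opening: 0.131
grasp_force: 61.3
```

Spring force is tracking the catch; press on until the hard stop shows.

Emit:
servo_tool:
  series: "1 0 0 0.001 0 0 0;1 0 0 0.002 0 0 0;1 0 0 0.003 0 0 0;1 0 0 0.003 0 0 0;1 0 0 0.003 0 0 0"

```text
time_s: 12.9
eef_pos: [0.5547, -0.111, 0.1342]
eef_rot: [0.001, 0.733, 0.681, 0.0]
wrist_force: [-9.2, 4.1, 29.0]
opening: 0.134
grasp_force: 64.0
```

Emit:
servo_tool:
  series: "1 0 0 0.001 0 0 0;1 0 0 0.002 0 0 0;1 0 0 0.003 0 0 0;1 0 0 0.003 0 0 0;1 0 0 0.003 0 0 0"

```text
time_s: 13.32
eef_pos: [0.5556, -0.1112, 0.134]
eef_rot: [0.002, 0.732, 0.681, 0.001]
wrist_force: [-15.2, 7.6, 47.0]
opening: 0.131
grasp_force: 67.1
```

Hard stop reached; ease to about 30 N, then look.

Emit:
servo_tool:
  series: "1 0 0 -0.0015 0 0 0;1 0 0 -0.003 0 0 0;1 0 0 -0.003 0 0 0;1 0 0 -0.003 0 0 0;1 0 0 -0.003 0 0 0;1 0 0 -0.003 0 0 0"

```text
time_s: 13.82
eef_pos: [0.5552, -0.1112, 0.1341]
eef_rot: [0.002, 0.733, 0.681, 0.001]
wrist_force: [-7.2, 4.0, 26.2]
opening: 0.128
grasp_force: 63.6
```

```bash
sed -i 's/    b=(r.*//; s/s4.png/s5.png/' f.py; python3 f.py
```

```text
t 13.8167 pos [ 0.5552 -0.1112  0.1341] F [-7.2  4.  26.2] open 0.128 q6 -0.33
shift [ 0.0011 -0.001  -0.0159] rot [ 0.2   0.07 -0.  ]
orange 64 p2,50,98 [[-3.9, -65.6, 92.9], [0.3, -50.4, 125.6], [7.2, -33.3, 142.4]]
blue 155 p2,50,98 [[-6.0, -5.8, 110.0], [-3.5, 10.6, 129.3], [3.9, 23.9, 142.2]]
```

View pics/s5.png

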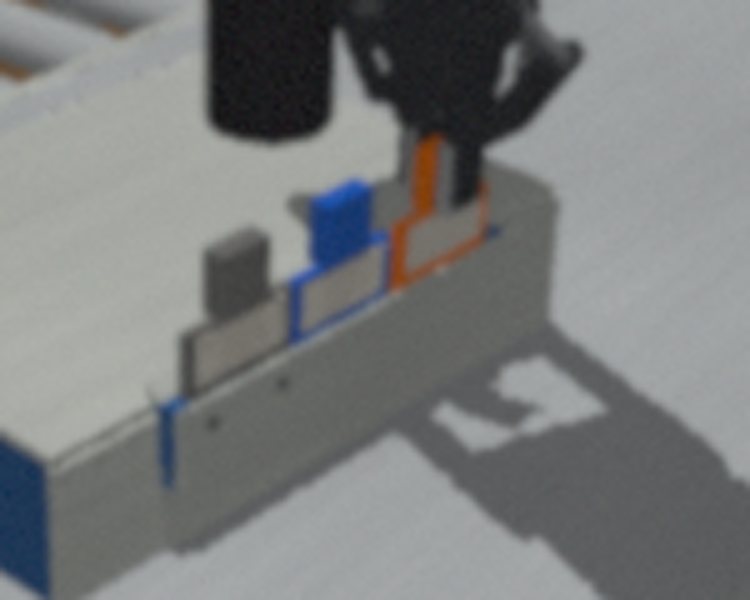

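Orange (crop (440,235)) sits level with blue and grey. Its tab top is at 142 mm, as it should be when home, and blue is still butted. Handing in.

```bash
python3 -c "
from bench import ctrl
print(ctrl.hand_in())"
```

```text
the job is handed in; nothing more can be done
None
```

The job is handed in, with no verdict returned: blue is butted against grey, and orange is held pressed home on the catch at about 26 N (47 N at most); I saw no sign of the bottles or tub being touched, though I did not re-measure them.

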